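Lever a tester bed up onto its drop leg

ROBOT

A 6-joint arm with a two-finger parallel gripper is mounted at the origin on the work surface. World frame = base frame: x ahead of the robot, y to its left, z up, the work surface at z = 0. Lengths are in m, angles in rad, forces in N, time in s.
With the tool pointing down it reaches from about 0.25 to 0.775 m from the base axis. Payload 4 kg.
Tool frame: the origin (TCP) lies midway between the tips of the shut fingers; the grasp point (between the pads) lies 19 mm behind it; y points along the fingers, x is the direction in which the jaws open and shut, and the axes are right-handed (so a half turn about y gives the same grasp; the last joint's range is limited). The gripper opens to 94 mm and grips with 3 to 60 N. Pads are 16 mm wide; open, the fingers measure 119 mm over their backs; the gripper's body (75 mm by 177 mm) begins 78 mm behind the grasp point.
Start: joints at [-1.401, 0.087, 1.371, -0, 1.684, -0.103], TCP at [0.148, -0.53, 0.206] pointing down, gripper open.
Joint ranges: [-3.1, 3.1], [-0.76, 2.03], [0.27, 2.55], [-1.08, 4.22], [0.17, 2.65], [-2.57, 2.57]. Speed limits (rad/s): [2.79, 2.79, 3.14, 3.14, 3.14, 3.14].

INTERFACE

Orientations are given as [roll, pitch, yaw] about the fixed x, y, z axes, in that order (R = Rz(yaw) Ry(pitch) Rx(roll)).
In Python, from bench import robot, snapshot, camera_info, ticket gives the robot as it stands.
- The arm moves only by the shell command python3 -m creep 'ROWS'. ROWS is JSON, a list of rows, each an object with "slide": the shift along the tool's x, y, z in mm, a list of three; "roll": the turn about the tool's y in degrees; "grip": the closure, from 0 (fully open) to 1 (shut). In form: [{"slide": [x, y, z], "roll": roll, "grip": grip}, ...]. A call has 1 to 20 rows; each row is the pose to reach, as a shift and turn from the pose commanded when the call began, along the tool's axes at that moment; what a row does not reach only later rows make up. A row lasts 1/12 s, in which the tool goes at most 41.7 mm and 7.16 degrees, less where a joint would pass 70% of its speed; a pose out of reach is approached as far as the arm can. A call with a gripper value outside its range is refused whole. The fingers move at their own pace and stop on an object; the grip force is fixed at half the most. Time passes only in rows, so rows that repeat a pose let the fingers close. It gives the time, the measured TCP pose, the force and the opening at its end, in the units of the state.
- robot.get_obs(): the state, without advancing time (a new reading comes with each control period).
- snapshot(name): name is "scene" or "top" or "wrist"; returns the picture (420x560x3 uint8, red, green, blue); there is no depth.
- camera_info(name): a dict with "fx", "fy", "cx", "cy" (pixels), "cam_to_world" (4x4, takes a point from camera to world coordinates). Camera axes: x right, y down, z forward; pixel columns grow to the right and rows downward; lengths in m; the calibration is good to about 2 mm. The wrist camera is an equidistant fisheye: a pixel r from the principal point sees the ray r / f radians off the axis. A picture is of the moment at which its call begins: read the wrist's pose just before it. camera_info takes no time and is no camera call; for the wrist camera it gives the pose at the moment of the call.
- ticket.close_job(): hands the job in, once; it reports no verdict.
The state is a dict: "time": time; "joint_positions": joint angles; "qvel": joint speeds; "joint_torque": joint torques, N m; "tool_pos": TCP position; "ee_rot": TCP orientation; "wrist_force": force on the tool from outside, world axes, zero at the start; "wrist_torque": the same for the moment, N m; "width": finger opening in m.
Only numpy, scipy, OpenCV 4.12 (cv2) and the standard library are available. Lean on these libraries where they do the work, as an engineer would, in place of code of your own. Each camera call takes 0.05 s, during which the arm holds its last target.

TASK

Lay the pry bar over the fulcrum block with its tip fully home in the pocket of the heavy tester bed, and press its handle down until the bed comes up softly against its stop, without straining against it. Then ease the handle back up slowly so that the bed settles gently on its drop leg; leave the bar lying in place with its tip in the pocket. Move the bed only with the bar, never with the hand, and leave the other things on the shelf alone.

Things in the scene. Friction and masses are not known exactly. Their poses are not given: they have to be found in the camera images.
- bar_mid (a point): Centre (half-way up) of the loose pry bar: flat steel 270 x 22 x 8 mm, 0.36 kg, lying flat at the start. x runs along the bar to the plain tip (at +135 mm), y across, z up. From -55 to -135 mm is a black rubber handle, 24 mm wide, underside flush, its top 8 mm above the steel's. Grip it across its width between -50 and +20 mm
- bar_tip (a point): Middle of the bar's plain tip end, half-way up its thickness
- bar_press (a point): Top of the rubber handle, 20 mm from its end (115 mm behind bar_mid): press here with shut fingers. Once the bed begins to lift, it sinks a further 18 to 60 mm until the stop; the handle's end never gets lower than about 15 mm above the shelf. Lifting takes about 9 to 15 N down here, nearly constant; at the stop the force climbs about 4 N per mm, and 28 N or more overstrains
- bar: The same pry bar as a whole; origin at the centre of its underside, axes as bar_mid
- stand: Fixed dark steel sole plate (370 x 200 mm, 6 mm thick) on the shelf, carrying the fulcrum block, the hinge brackets and the tester bed. x points from the fulcrum towards the bed, z up; origin on the shelf, 42 mm beyond the ridge. Beyond x = -70 mm (handle side) is open shelf
- fulcrum (a point): Top middle of the fulcrum: a rounded steel ridge (8 mm radius) across the bar's line, 100 mm above the shelf, on a 50 mm block, at x = -42 mm of the stand; axes as stand. Two cheeks, 38 mm apart inside, rise 16 mm above it. A seated bar, let go, tips handle down some 15 mm until its tip bears on the pocket's roof, and stays so
- pocket (a point): Middle of the pocket's back wall, bed down (fixed point, axes as stand): 72 mm beyond the ridge, 107 mm above the shelf. The pocket lies under a lug on the bed's front: roof underside 114 mm above the shelf, 46 mm between cheeks, mouth 43 mm before the back wall, open below. The bar goes in level, underside 2 to 3 mm above the ridge, until the tip butts on the solid back wall
- base (a joint): Tilt (rad) of the tester bed about its rear hinge; 0 = down, grows as the pocket end rises. The drop leg swings in under it by itself somewhere between 0.018 and 0.080 rad (its catch is set differently each time, not known beforehand); a solid stop follows 0.012 rad later, where the pressing force climbs steeply. Eased back, the bed settles about 0.012 rad below the stop, on its leg
- tumbler: Bystander: steel tumbler, 72 mm across, 100 mm tall; origin at the centre of its underside
- container: Bystander: white plastic container with snap lid, 108 x 138 x 67 mm; origin at the centre of its underside
- weight: Bystander: steel pressure regulator weight, 42 mm across, 62 mm tall; origin at the centre of its underside
- gasket_low: Bystander: lower of two stacked pale silicone gasket rings, 90 mm across, 10 mm thick; origin at the centre of its underside
- gasket_top: Bystander: the upper gasket ring, same size; origin at the centre of its underside
- lug (a point): Heavy grey cast tester bed, 215 x 170 x 110 mm, 4.2 to 6 kg, a steel pot on top (210 mm tall in all); sprung rod-like drop leg and dark catch on its side. This point: top middle of its lug, 126 mm above the shelf when down; the rear hinge axis is 251 mm beyond it, 40 mm above the shelf. Lifting it takes 25 to 45 N at the pocket; over 80 N between bar and bed overstrains it. Let go at once while raised, it drops hard

How it is judged:
On the way, in this order (a step that is already met when the one before it is completed fails the run):
1. the bar lies over the fulcrum with its tip home in the pocket (horizontal distance between bar_tip and pocket below 0.012 m and height (world z) of bar_tip above 0.094 m and contact force between bar and stand above 0.5 N), for 0.2 s.
2. the bed is raised on the bar (value of joint base above 0.018 rad and contact force between bar and base above 15 N), for 0.2 s.
At the end, for the whole second after the job is handed in: the bed stands raised (tilt above 0.012 rad), still and carried by its drop leg (the bar bears on it with less than 15 N), with the bar left at rest on the fulcrum, its tip within 25 mm of the pocket's back wall (value of joint base above 0.012 rad and angular speed of base below 0.03 rad/s and contact force between bar and base below 15 N and horizontal distance between bar_tip and pocket below 0.025 m and contact force between bar and stand above 0.3 N and linear speed of bar below 0.02 m/s); the robot touches nothing.
It fails at once if the bar strained against the bed (more than 80 N between them) (contact force between bar and base above 80 N).
It fails at once if the bed dropped: it sank faster than 0.5 rad/s (velocity of joint base below -0.5 rad/s).
It fails at once if the robot touched the bed itself (contact force between any of the fingers, the arm and base above 2 N).
It fails at once if a bystander was moved more than 25 mm (distance of any of tumbler, container, weight, gasket_low, gasket_top from where it was at the start of the episode above 0.025 m).
It also fails if it takes over 72 s, if anything falls off the work surface, if the arm or the gripper's body presses on something with over 40 N, if the wrist force passes 120 N, or if a joint passes its speed limit or range.

## Working session

There is one attempt and no reset: what is moved stays moved. The work goes in short steps, Python scripts to look and compute and a shell command to move; the robot and the scene stay as the last step left them, time stands still between calls to the robot, and variables do not carry over. Pictures are saved under pics/ and viewed, and the job is handed in when it is done.

```bash
ls; mkdir -p pics
cat > h.py <<'E'
import numpy as np, cv2
from bench import robot, snapshot, camera_info, ticket
def save(n,f,crop=None,s=1):
    im=snapshot(n)[:,:,::-1]
    cv2.imwrite('pics/raw_'+f+'.png',im)
    if crop: 
        a,b,c,d=crop; im=im[b:d,a:c]
    if s!=1: im=cv2.resize(im,None,fx=s,fy=s,interpolation=cv2.INTER_CUBIC)
    cv2.imwrite('pics/'+f+'.png',im)
def onz(n,u,v,z,ci=None):
    c=ci or camera_info(n);T=np.array(c['cam_to_world'])
    d=np.array([(u-c['cx'])/c['fx'],(v-c['cy'])/c['fy'],1.])
    d=T[:3,:3]@d;o=T[:3,3]
    return o+d*(z-o[2])/d[2]
def proj(n,p,ci=None):
    c=ci or camera_info(n);T=np.linalg.inv(np.array(c['cam_to_world']))
    q=T[:3,:3]@np.array(p)+T[:3,3]
    return c['fx']*q[0]/q[2]+c['cx'],c['fy']*q[1]/q[2]+c['cy']
E
python3 - <<'E'
from h import *
save('scene','s0');save('top','t0')
for n in('scene','top'): print(camera_info(n))
o=robot.get_obs();print({k:np.round(v,3) for k,v in o.items()})
E
```

```text
pics
{'fx': 512.9808562444044, 'fy': 512.9808562444044, 'cx': 282.0306006051888, 'cy': 211.58750332288326, 'cam_to_world': array([[-0.75322936,  0.47431995, -0.45570398,  1.08120091],
       [ 0.65775549,  0.54506276, -0.51986951,  0.64033946],
       [ 0.00180279, -0.69132277, -0.72254382,  0.95978581],
       [ 0.        ,  0.        ,  0.        ,  1.        ]])}
{'fx': 436.8548891971777, 'fy': 436.8548891971777, 'cx': 281.4065372060576, 'cy': 204.13287527589677, 'cam_to_world': array([[-0.02324297, -0.99664462,  0.07848105,  0.43512767],
       [-0.99970097,  0.02257393, -0.00940131,  0.02379858],
       [ 0.00759814, -0.07867609, -0.99687128,  1.42551673],
       [ 0.        ,  0.        ,  0.        ,  1.        ]])}
{'time': np.float64(0.1), 'joint_positions': array([-1.401,  0.088,  1.372, -0.   ,  1.684, -0.103]), 'qvel': array([-0.   , -0.002, -0.002, -0.001,  0.001, -0.   ]), 'joint_torque': array([ 2.0000e-03, -3.4125e+01, -3.0330e+01,  7.2000e-02,  3.0000e-02,
       -0.0000e+00]), 'tool_pos': array([ 0.148, -0.529,  0.204]), 'ee_rot': array([-1.571,  0.002, -1.298]), 'wrist_force': array([ 0.821, -1.05 ,  1.054]), 'wrist_torque': array([-0.006,  0.037,  0.05 ]), 'width': np.float64(0.094)}
```

View pics/s0.png

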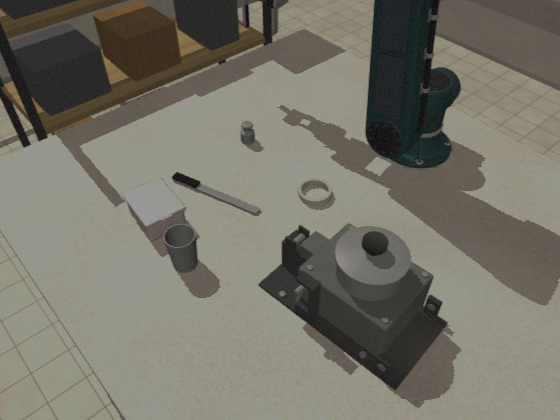

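View pics/t0.png

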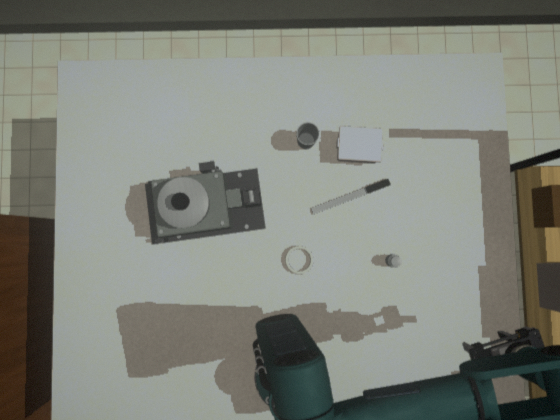

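The scene view shows the bar with its black handle near (185,180) and tip near (258,211), and the stand at lower right. In the top view the bar runs from tip (311,212) to handle (390,182), the stand is at (145-265,170-243), and its fulcrum is at about (250,200).

Run:
```python
import cv2
im=cv2.imread('pics/raw_t0.png')
cv2.imwrite('pics/t0a.png',cv2.resize(im[155:255,140:275],None,fx=5.9,fy=5.9,interpolation=cv2.INTER_CUBIC))
cv2.imwrite('pics/t0b.png',cv2.resize(im[170:225,300:400],None,fx=8,fy=8,interpolation=cv2.INTER_CUBIC))
```

```text
(no output)
```

View pics/t0a.png

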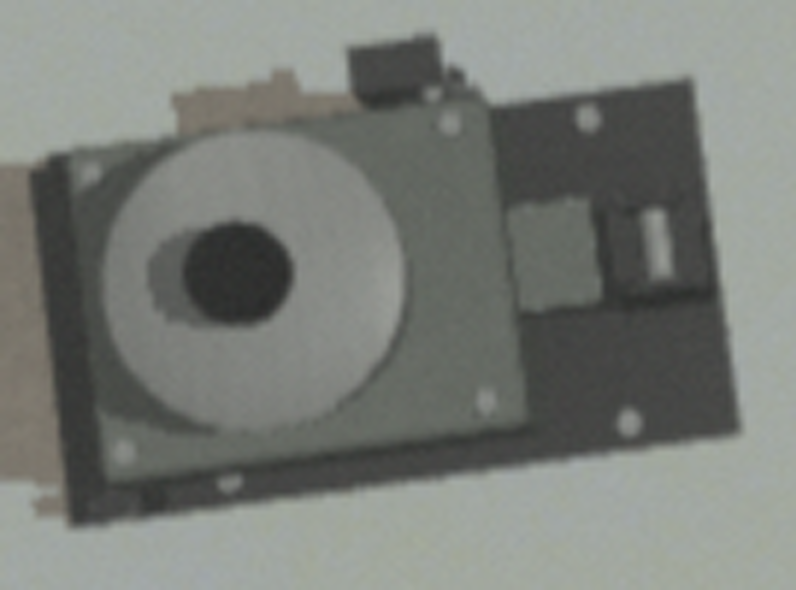

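View pics/t0b.png

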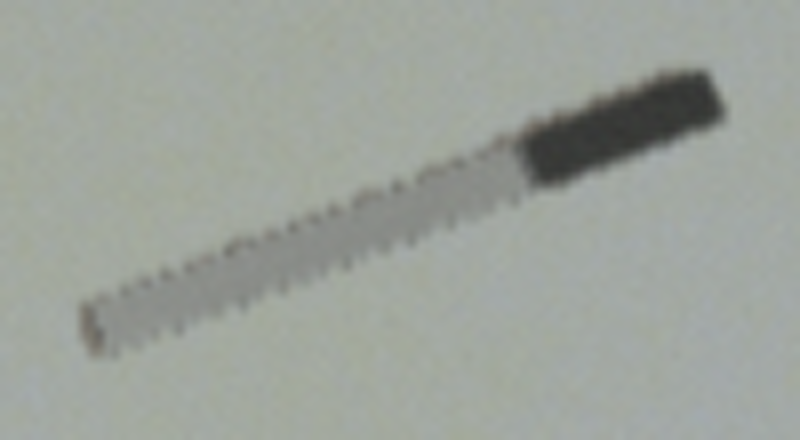

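Run:
```python
from h import *
def pa(x,y): return 140+(x+.5)/5.9-.5,155+(y+.5)/5.9-.5
def pb(x,y): return 300+(x+.5)/8-.5,170+(y+.5)/8-.5
def w(p,z): return onz('top',*p,z)
P={k:w(pa(*c),.006) for k,c in dict(rt=(692,80),rb=(740,433),lb=(72,524)).items()}
for k,v in P.items(): print(k,v.round(4))
ax=P['rb']-P['lb'];print('len',np.linalg.norm(ax),np.linalg.norm(P['rb']-P['rt']))
d=P['lb']-P['rb'];print('stand x yaw',np.degrees(np.arctan2(d[1],d[0])))
e=P['rt']-P['rb'];print('edge dir',np.degrees(np.arctan2(e[1],e[0]))) 
print('ridge ends',w(pa(652,208),.1),w(pa(662,280),.1),'mid',w(pa(657,244),.1))
L=[w(pa(*c),.126) for c in((507,203),(588,198),(602,302),(524,312))]
print('lug',np.round(L,4),np.mean(L,0))
hinge=None
# bar
tip=[w(pb(*c),.008) for c in((98,303),(108,355))]
tipm=np.mean(tip,0)
h=[w(pb(*c),.016) for c in((706,70),(724,120))];hm=np.mean(h,0)
j=[w(pb(*c),.008) for c in((520,138),(535,190))];print('joint',np.mean(j,0))
print('tip',tipm,'hend',hm);d=tipm-hm;print(np.linalg.norm(d[:2]),np.degrees(np.arctan2(d[1],d[0])),(tipm+hm)/2)
for n,px,z in(('tumbler',(308,130),.1),('cont',(361,138),.067),('weight',(393,257),.06),('gask',(297,259),.02)):
  print(n,w(px,z).round(3))
```

```text
rt [0.6671 0.0881 0.006 ]
rb [0.4705 0.0654 0.006 ]
lb [0.4292 0.4319 0.006 ]
len 0.3687722585348981 0.19786205170253718
stand x yaw 96.43188848517377
edge dir 6.5849535143341225
ridge ends [0.58536433 0.10576402 0.1       ] [0.54790342 0.1012675  0.1       ] mid [0.56661348 0.10351331 0.1       ]
lug [[0.5866 0.1775 0.126 ]
 [0.5882 0.1365 0.126 ]
 [0.5352 0.1302 0.126 ]
 [0.5311 0.1697 0.126 ]] [0.56028122 0.15347993 0.126     ]
joint [ 0.58662185 -0.26540454  0.008     ]
tip [ 0.5230632  -0.08998981  0.008     ] hend [ 0.61228032 -0.3412671   0.016     ]
0.26664578603809974 109.5476320897046 [ 0.56767176 -0.21562845  0.012     ]
tumbler [ 0.767 -0.076  0.1  ]
cont [ 0.746 -0.245  0.067]
weight [ 0.37  -0.332  0.06 ]
gask [ 0.369 -0.035  0.02 ]
```

```bash
python3 -m creep '[{"slide":[-10,0,27],"roll":-6,"grip":0},{"slide":[-22,2,60],"roll":-12,"grip":0},{"slide":[-36,5,98],"roll":-18,"grip":0},{"slide":[-50,8,135],"roll":-24,"grip":0},{"slide":[-63,12,170],"roll":-30,"grip":0},{"slide":[-76,16,205],"roll":-36,"grip":0},{"slide":[-89,20,240],"roll":-42,"grip":0},{"slide":[-102,24,275],"roll":-48,"grip":0},{"slide":[-115,28,310],"roll":-54,"grip":0},{"slide":[-128,32,345],"roll":-60,"grip":0},{"slide":[-141,36,380],"roll":-66,"grip":0},{"slide":[-153,40,415],"roll":-72,"grip":0},{"slide":[-164,44,443],"roll":-78,"grip":0},{"slide":[-172,47,465],"roll":-84,"grip":0},{"slide":[-178,49,480],"roll":-89,"grip":0},{"slide":[-181,50,489],"roll":-94,"grip":0},{"slide":[-181,50,489],"roll":-94,"grip":0},{"slide":[-181,50,489],"roll":-94,"grip":0}]'
python3 - <<'E'
from h import *
c=camera_info('wrist');print(c)
o=robot.get_obs();print(o['time'],o['tool_pos'],o['ee_rot'],o['wrist_force'])
save('wrist','w1');save('top','t1')
E
```

```text
time: 1.6
tool_pos: [0.5701, -0.2233, 0.1546]
ee_rot: [-1.57, 0.001, 0.341]
wrist_force: [-0.4, -1.1, 0.1]
width: 0.094
{'fx': 325.19226210127806, 'fy': 325.19226210127806, 'cx': 275.936221917654, 'cy': 210.9876161965389, 'cam_to_world': array([[ 0.94223001,  0.3228019 ,  0.08945129,  0.54372935],
       [ 0.33495962, -0.90627283, -0.25782088, -0.14653026],
       [-0.00215779,  0.27288914, -0.96204307,  0.33480862],
       [ 0.        ,  0.        ,  0.        ,  1.        ]])}
1.6 [ 0.57009446 -0.22328078  0.15464528] [-1.56996330e+00  1.48167064e-03  3.41350689e-01] [-0.35983044 -1.14443592  0.14677877]
```

View pics/w1.png

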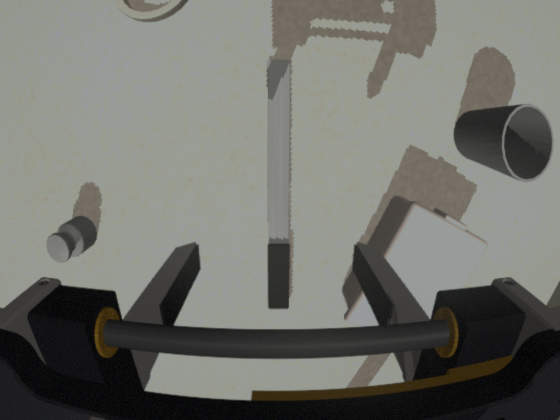

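The wrist picture shows the bar vertical, with its tip end at (267-291,60), the rubber joint at y=241 and the handle end at (269-289,307). The open fingers straddle it with good clearance.

```bash
cat >> h.py <<'E'
def fz(u,v,z,c):
    T=np.array(c['cam_to_world']);x=(u-c['cx']);y=(v-c['cy']);r=np.hypot(x,y);t=r/c['fx']
    d=T[:3,:3]@np.array([x/r*np.sin(t),y/r*np.sin(t),np.cos(t)]);o=T[:3,3]
    return o+d*(z-o[2])/d[2]
E
python3 - <<'E'
from h import *
im=cv2.imread('pics/raw_w1.png')
cv2.imwrite('pics/w1a.png',cv2.resize(im[45:320,240:320],None,fx=2.1,fy=2.1,interpolation=cv2.INTER_CUBIC))
a=cv2.resize(im[45:115,245:315],None,fx=5.5,fy=5.5,interpolation=cv2.INTER_CUBIC)
b=cv2.resize(im[230:320,245:315],None,fx=5.5,fy=5.5,interpolation=cv2.INTER_CUBIC)
b2=np.zeros((b.shape[0],a.shape[1]*2,3),np.uint8);b2[:a.shape[0],:a.shape[1]]=a;b2[:,a.shape[1]:]=b
cv2.imwrite('pics/w1b.png',b2)
E
```

```text
(no output)
```

View pics/w1b.png

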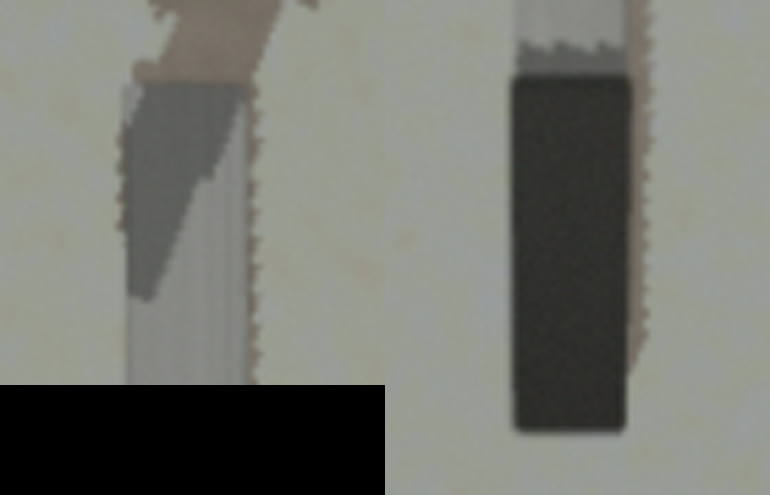

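Run:
```python
from h import *
from scipy.spatial.transform import Rotation as R
c={'fx': 325.19226210127806,'cx': 275.936221917654, 'cy': 210.9876161965389, 'cam_to_world': np.array([[ 0.94223001,  0.3228019 ,  0.08945129,  0.54372935],
       [ 0.33495962, -0.90627283, -0.25782088, -0.14653026],
       [-0.00215779,  0.27288914, -0.96204307,  0.33480862],[0,0,0,1]])}
f=lambda x,y,z,v0:fz(245+(x+.5)/5.5-.5,v0+(y+.5)/5.5-.5,z,c)
t=[f(125,83,.008,45),f(250,83,.008,45)]
j=[f(127,75,.016,230),f(245,75,.016,230)]
e=[f(128,432,.016,230),f(240,432,.016,230)]
t,j,e=[ (np.mean(q,0),np.linalg.norm(q[1]-q[0])) for q in(t,j,e)]
print(t,j,e)
d=(t[0]-e[0])[:2];print(np.linalg.norm(d),np.degrees(np.arctan2(d[1],d[0])))
u=d/np.linalg.norm(d);mid=(t[0][:2]+e[0][:2])/2
print('mid',mid,'j from mid',(j[0][:2]-mid)@u)
```

```text
(array([ 0.52467179, -0.08693272,  0.008     ]), np.float64(0.02243363626358739)) (array([ 0.58763932, -0.26432796,  0.016     ]), np.float64(0.022581087623868755)) (array([ 0.61460919, -0.34071321,  0.016     ]), np.float64(0.023448454256872146))
0.26924574691930037 109.51384521714654
mid [ 0.56964049 -0.21382296] j from mid -0.0536162645847064
```

```bash
python3 -m creep '[{"slide":[1.5,25,0],"roll":0,"grip":0},{"slide":[1.5,60,0],"roll":0,"grip":0},{"slide":[1.5,95,0],"roll":0,"grip":0},{"slide":[1.5,120,0],"roll":0,"grip":0},{"slide":[1.5,138,0],"roll":0,"grip":0},{"slide":[1.5,147,0],"roll":0,"grip":0},{"slide":[1.5,150,0],"roll":0,"grip":0},{"slide":[1.5,151,0],"roll":0,"grip":0},{"slide":[1.5,151,0],"roll":0,"grip":0}]'
```

```text
time: 2.45
tool_pos: [0.5725, -0.224, 0.0061]
ee_rot: [-1.573, -0.002, 0.342]
wrist_force: [0.1, -0.0, 0.3]
width: 0.0942
```

```bash
python3 -m creep '[{"slide":[0,1,0],"roll":0,"grip":0},{"slide":[0,2,0],"roll":0,"grip":0},{"slide":[0,2,0],"roll":0,"grip":0.3},{"slide":[0,2,0],"roll":0,"grip":0.5},{"slide":[0,2,0],"roll":0,"grip":0.7},{"slide":[0,2,0],"roll":0,"grip":0.85},{"slide":[0,2,0],"roll":0,"grip":1},{"slide":[0,2,0],"roll":0,"grip":1},{"slide":[0,2,0],"roll":0,"grip":1},{"slide":[0,2,0],"roll":0,"grip":1},{"slide":[0,2,0],"roll":0,"grip":1},{"slide":[0,2,0],"roll":0,"grip":1}]'
```

```text
time: 3.45
tool_pos: [0.5717, -0.2231, 0.0025]
ee_rot: [-1.571, 0.0, 0.343]
wrist_force: [-0.1, -0.3, -0.2]
width: 0.0308
```

```bash
python3 -m creep '[{"slide":[0,0,0],"roll":0,"grip":1},{"slide":[0,0,0],"roll":0,"grip":1},{"slide":[0,0,0],"roll":0,"grip":1},{"slide":[0,0,0],"roll":0,"grip":1},{"slide":[0,0,0],"roll":0,"grip":1}]'
```

```text
time: 3.87
tool_pos: [0.5719, -0.2231, 0.0025]
ee_rot: [-1.571, -0.0, 0.343]
wrist_force: [0.8, 0.8, -0.3]
width: 0.0214
```

```bash
python3 -m creep '[{"slide":[0,-8,0],"roll":0,"grip":1},{"slide":[0,-25,0],"roll":0,"grip":1},{"slide":[0,-45,0],"roll":0,"grip":1},{"slide":[3,-65,5],"roll":1,"grip":1},{"slide":[9,-85,18],"roll":2,"grip":1},{"slide":[17,-96,36],"roll":3.5,"grip":1},{"slide":[26,-102,56],"roll":5,"grip":1},{"slide":[35,-103,76],"roll":7,"grip":1},{"slide":[44,-103,96],"roll":9,"grip":1},{"slide":[53,-103,116],"roll":11,"grip":1},{"slide":[60,-103,130],"roll":12,"grip":1},{"slide":[64,-103,139],"roll":13,"grip":1},{"slide":[65.5,-103,143.5],"roll":13.1,"grip":1},{"slide":[65.5,-103,143.5],"roll":13.1,"grip":1},{"slide":[65.5,-103,143.5],"roll":13.1,"grip":1},{"slide":[65.5,-103,143.5],"roll":13.1,"grip":1}]'
python3 - <<'E'
from h import *
c=camera_info('wrist');
import pickle;pickle.dump(c,open('w2.pkl','wb'))
o=robot.get_obs();print(o['time'],o['tool_pos'],o['ee_rot'],o['wrist_force'],o['wrist_torque'])
save('wrist','w2');save('top','t2');save('scene','s2')
E
```

```text
time: 5.2
tool_pos: [0.585, -0.0668, 0.1053]
ee_rot: [-1.571, 0.001, 0.113]
wrist_force: [0.1, -0.7, -4.4]
width: 0.0212
5.2 [ 0.58498754 -0.06677286  0.10529135] [-1.57126521e+00  6.12146972e-04  1.13440202e-01] [ 0.1280726  -0.7191807  -4.41778325] [-0.01728286 -0.10232328  0.03487524]
```

View pics/w2.png

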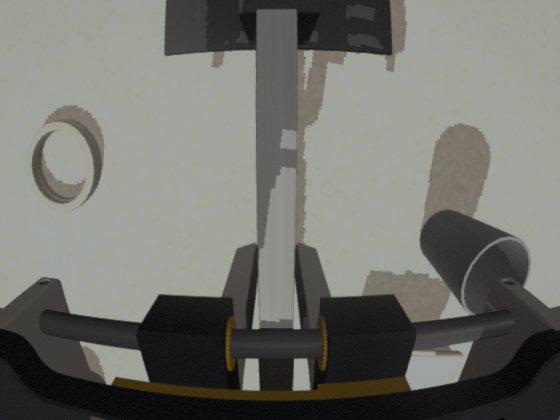

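View pics/s2.png

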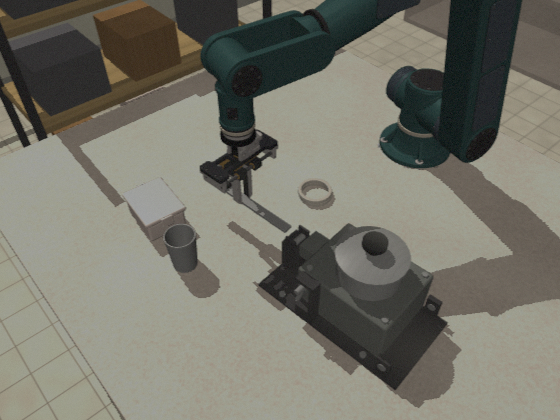

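The wrist view has the bar tip at (257-297,10), roughly centred in front of the fulcrum block at (243-318,10-40). I'll check this in the top view.

Run:
```python
import cv2
im=cv2.imread('pics/raw_t2.png')
cv2.imwrite('pics/t2a.png',cv2.resize(im[165:235,210:320],None,fx=7,fy=7,interpolation=cv2.INTER_CUBIC))
im=cv2.imread('pics/raw_w2.png')
cv2.imwrite('pics/w2a.png',cv2.resize(im[0:70,220:340],None,fx=6.5,fy=6.5,interpolation=cv2.INTER_CUBIC))
```

```text
(no output)
```

View pics/t2a.png

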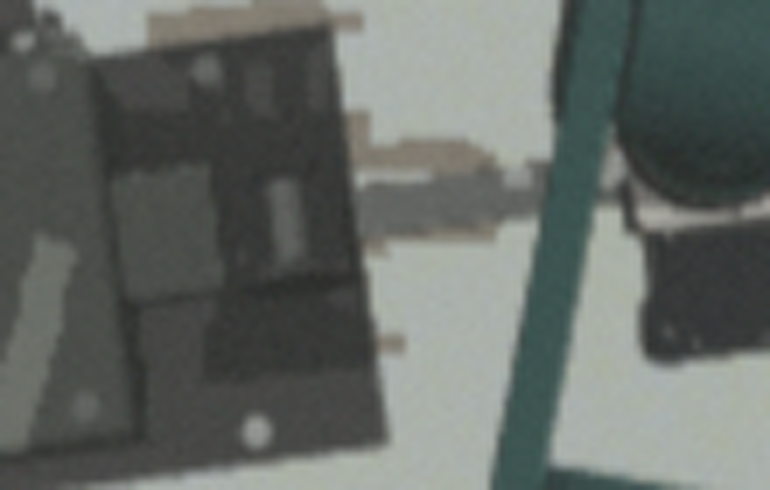

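View pics/w2a.png

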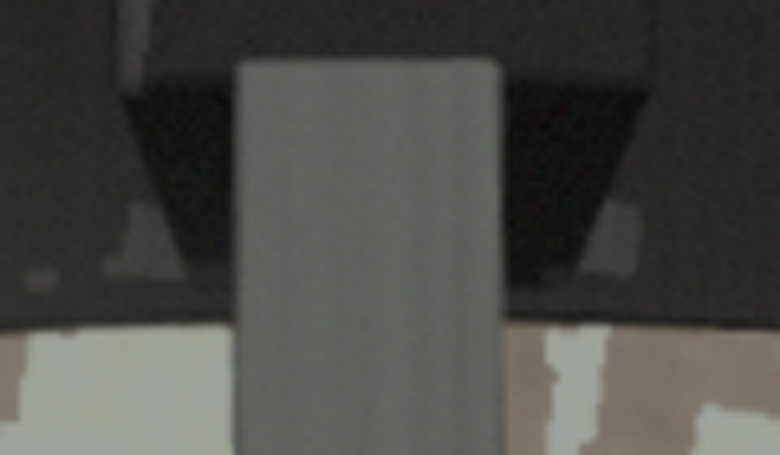

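Run:
```python
from h import *
import pickle
c=pickle.load(open('w2.pkl','rb'))
f=lambda x,y,z:fz(220+(x+.5)/6.5-.5,(y+.5)/6.5-.5,z,c)
a=f(237,60,.1105);b=f(500,60,.1105);tip=(a+b)/2;print('tip',tip,np.linalg.norm(a-b))
for z in(.09,.1,.116):
  p,q=f(122,90,z),f(650,90,z);print('block',z,p,q,np.linalg.norm(p-q),(p+q)/2)
p,q=f(190,278,.006),f(575,278,.006);print('foot',p,q,np.linalg.norm(p-q),(p+q)/2)
# plate edge 
p,q=f(20,327,.006),f(740,327,.006);d=q-p;print('edge yaw',np.degrees(np.arctan2(d[1],d[0])),p)
u0,v0=fz(257,10,.1105,c),None
# bar direction from wrist view
A=(fz(256.,10,.1105,c)+fz(297,10,.1105,c))/2;B=(fz(260,240,.1105,c)+fz(297,240,.1105,c))/2
d=A-B;print('bar yaw',np.degrees(np.arctan2(d[1],d[0])))
w=lambda x,y,z:onz('top',210+(x+.5)/7-.5,165+(y+.5)/7-.5,z)
for e in((270,180,.1),(303,178,.1),(275,268,.1),(305,265,.1)): print(w(*e))
print('ridge',w(287,222,.1))
print('bar',w(362,187,.1105),w(362,240,.1105),w(500,170,.1105),w(500,218,.1105))
print('lug',w(117,172,.126),w(210,165,.126),w(224,288,.126),w(133,303,.126))
```

```text
tip [0.56893336 0.07655727 0.1105    ] 0.02167848491814768
block 0.09 [0.54581807 0.07859123 0.09      ] [0.5942066  0.08428661 0.09      ] 0.048722555190783653 [0.57001234 0.08143892 0.09      ]
block 0.1 [0.54736776 0.07529582 0.1       ] [0.59327953 0.08069968 0.1       ] 0.04622870157578488 [0.57032365 0.07799775 0.1       ]
block 0.116 [0.54984725 0.07002317 0.116     ] [0.59179622 0.0749606  0.116     ] 0.04223853579178702 [0.57082174 0.07249189 0.116     ]
foot [0.54508276 0.08003386 0.006     ] [0.59496164 0.08584749 0.006     ] 0.05021654565859208 [0.5700222  0.08294067 0.006     ]
edge yaw 6.620394512446086 [0.52349688 0.07162037 0.006     ]
bar yaw 97.03260729205962
[0.58412752 0.11173142 0.1       ]
[0.58468181 0.09734919 0.1       ]
[0.54561754 0.11022363 0.1       ]
[0.54663106 0.09716902 0.1       ]
ridge [0.56558298 0.10465611 0.1       ]
bar [0.57901473 0.07135429 0.1105    ] [0.5560178  0.07180562 0.1105    ] [0.58506916 0.01154913 0.1105    ] [0.56421522 0.01203245 0.1105    ]
lug [0.58610276 0.17523169 0.126     ] [0.58822217 0.1355077  0.126     ] [0.53539658 0.13037934 0.126     ] [0.52987256 0.16917739 0.126     ]
```

```bash
python3 -m creep '[{"slide":[1.8,0,3],"roll":0,"grip":1},{"slide":[1.8,0,9],"roll":0,"grip":1},{"slide":[1.8,0,17],"roll":0,"grip":1},{"slide":[1.8,0,26],"roll":0,"grip":1},{"slide":[1.8,0,35],"roll":0,"grip":1},{"slide":[1.8,0,43],"roll":0,"grip":1},{"slide":[1.8,0,48],"roll":0,"grip":1},{"slide":[1.8,0,50],"roll":0,"grip":1},{"slide":[1.8,0,50],"roll":0,"grip":1},{"slide":[1.8,0,50],"roll":0,"grip":1}]'
python3 - <<'E'
from h import *
import pickle
c=camera_info('wrist');pickle.dump(c,open('w3.pkl','wb'))
o=robot.get_obs();print(o['time'],o['tool_pos'],o['ee_rot'],o['wrist_force'],o['wrist_torque'])
save('wrist','w3',(200,0,360,100),5);save('top','t3',(210,165,320,235),7);save('scene','s3',(230,180,390,300),5)
E
```

```text
time: 6.18
tool_pos: [0.5814, -0.0161, 0.1055]
ee_rot: [-1.571, -0.0, 0.114]
wrist_force: [0.8, -1.0, -2.7]
width: 0.0213
6.1833 [ 0.5813599  -0.01608077  0.10548913] [-1.57128901e+00 -4.97745103e-05  1.14261847e-01] [ 0.81004618 -0.95119518 -2.65428845] [-0.04452644 -0.08161151  0.02411361]
```

View pics/w3.png

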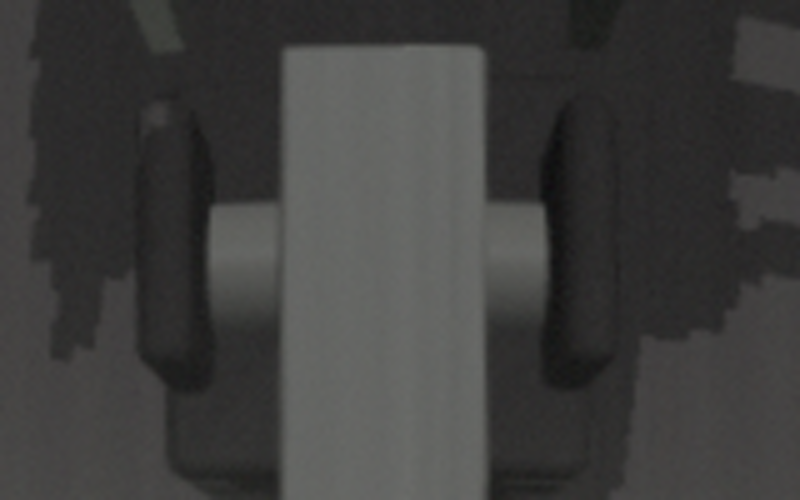

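View pics/t3.png

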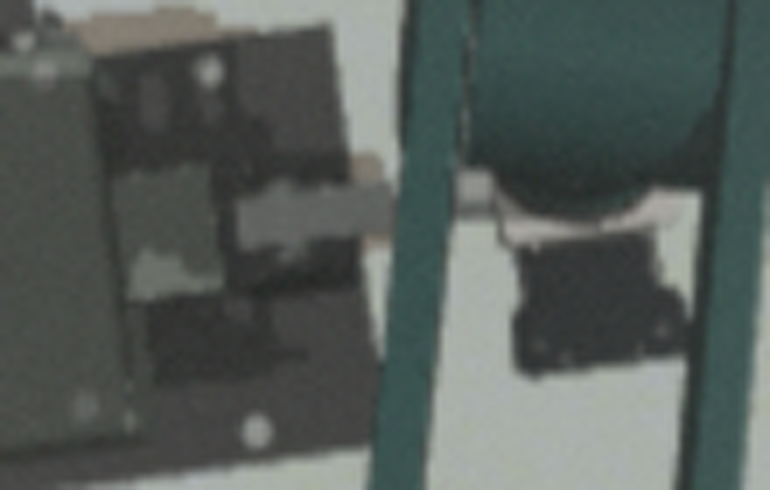

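View pics/s3.png

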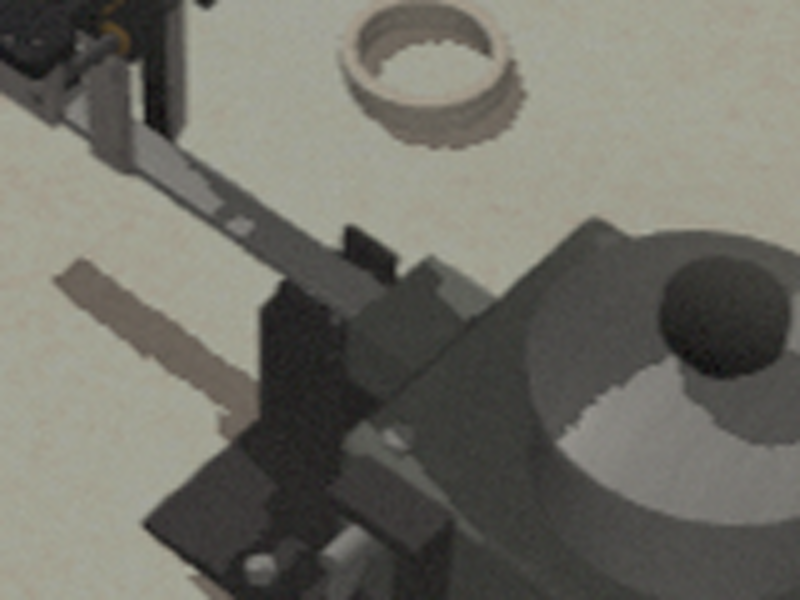

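Wrist picture: the ridge shows between the cheeks at x=210-548 and the bar at x=283-487, so it's centred to 0.6 mm. The tip is past the ridge and clear of the lug. Next I'll slide it in.

```bash
python3 -m creep '[{"slide":[-0.5,0,3],"roll":0,"grip":1},{"slide":[-0.5,0,8],"roll":0,"grip":1},{"slide":[-0.5,0,14],"roll":0,"grip":1},{"slide":[-0.5,0,20],"roll":0,"grip":1},{"slide":[-0.5,0,26],"roll":0,"grip":1},{"slide":[-0.5,0,32],"roll":0,"grip":1},{"slide":[-0.5,0,37],"roll":0,"grip":1},{"slide":[-0.5,0,41],"roll":0,"grip":1},{"slide":[-0.5,0,43],"roll":0,"grip":1},{"slide":[-0.5,0,43],"roll":0,"grip":1},{"slide":[-0.5,0,43],"roll":0,"grip":1}]'; python3 -c "
from h import *
o=robot.get_obs();print(o['wrist_force'],o['wrist_torque'])"
```

```text
time: 7.25
tool_pos: [0.576, 0.0266, 0.1055]
ee_rot: [-1.571, -0.0, 0.114]
wrist_force: [-0.8, -0.1, -2.9]
width: 0.0214
[-0.79369201 -0.11667967 -2.85057347] [-0.07660368 -0.09134475  0.06120994]
```

```bash
python3 -m creep '[{"slide":[0,0,0.7],"roll":0,"grip":1},{"slide":[0,0,1.4],"roll":0,"grip":1},{"slide":[0,0,2.1],"roll":0,"grip":1},{"slide":[0,0,2.8],"roll":0,"grip":1},{"slide":[0,0,3.5],"roll":0,"grip":1},{"slide":[0,0,4],"roll":0,"grip":1},{"slide":[0,0,4],"roll":0,"grip":1}]'; python3 -c "
from h import *
o=robot.get_obs();print(o['wrist_force'],o['wrist_torque'])"
```

```text
time: 7.83
tool_pos: [0.5755, 0.0306, 0.1055]
ee_rot: [-1.571, -0.0, 0.114]
wrist_force: [-0.9, 0.3, -3.8]
width: 0.0215
[-0.89686008  0.28156277 -3.77948608] [-0.07984543 -0.08257216 -0.04184674]
```

```bash
python3 -m creep '[{"slide":[0,0,0.6],"roll":0,"grip":1},{"slide":[0,0,1.2],"roll":0,"grip":1},{"slide":[0,0,1.8],"roll":0,"grip":1},{"slide":[0,0,2.4],"roll":0,"grip":1},{"slide":[0,0,3],"roll":0,"grip":1},{"slide":[0,0,3],"roll":0,"grip":1},{"slide":[0,0,3],"roll":0,"grip":1}]'; python3 -c "
from h import *
o=robot.get_obs();print(o['wrist_force'],o['wrist_torque'])"
```

```text
time: 8.42
tool_pos: [0.5752, 0.0336, 0.1055]
ee_rot: [-1.571, -0.0, 0.114]
wrist_force: [0.6, -1.0, -3.9]
width: 0.0215
[ 0.58241617 -0.9646057  -3.92960638] [-0.06904511 -0.08361546  0.01381521]
```

```bash
python3 -m creep '[{"slide":[0,0,0.5],"roll":0,"grip":1},{"slide":[0,0,1],"roll":0,"grip":1},{"slide":[0,0,1.5],"roll":0,"grip":1},{"slide":[0,0,1.5],"roll":0,"grip":1},{"slide":[0,0,1.5],"roll":0,"grip":1}]'; python3 -c "
from h import *
o=robot.get_obs();print(o['wrist_force'],o['wrist_torque'])"
```

```text
time: 8.83
tool_pos: [0.5752, 0.0337, 0.1056]
ee_rot: [-1.573, -0.0, 0.113]
wrist_force: [0.5, -4.0, -3.6]
width: 0.0216
[ 0.49914768 -4.04157621 -3.61327333] [-1.12418095 -0.26449301  0.0683637 ]
```

```bash
python3 -m creep '[{"slide":[0,0,0.5],"roll":0,"grip":1},{"slide":[0,0,1],"roll":0,"grip":1},{"slide":[0,0,1.5],"roll":0,"grip":1},{"slide":[0,0,1.5],"roll":0,"grip":1},{"slide":[0,0,1.5],"roll":0,"grip":1}]'; python3 -c "
from h import *
o=robot.get_obs();print(o['wrist_force'],o['wrist_torque'])"
```

```text
time: 9.25
tool_pos: [0.5753, 0.0338, 0.1057]
ee_rot: [-1.576, -0.0, 0.113]
wrist_force: [0.5, -8.6, -3.0]
width: 0.0212
[ 0.53501674 -8.5757027  -3.0411119 ] [-1.61258016 -0.2608448   0.02126656]
```

The tip butts on the back wall: the TCP stopped at y=0.0337 with the force climbing to -8.6 N. I'll relax the push and lower the bar onto the ridge.

```bash
python3 -m creep '[{"slide":[0,0,-1],"roll":0,"grip":1},{"slide":[0,0,-2],"roll":0,"grip":1},{"slide":[0,0.7,-2],"roll":0,"grip":1},{"slide":[0,1.4,-2],"roll":0,"grip":1},{"slide":[0,2.1,-2],"roll":0,"grip":1},{"slide":[0,2.6,-2],"roll":0,"grip":1},{"slide":[0,3,-2],"roll":0,"grip":1},{"slide":[0,3,-2],"roll":0,"grip":1}]'; python3 -c "
from h import *
o=robot.get_obs();print(o['wrist_force'],o['wrist_torque'])"
```

```text
time: 9.92
tool_pos: [0.5753, 0.0337, 0.1026]
ee_rot: [-1.573, -0.0, 0.114]
wrist_force: [1.3, -5.5, -3.2]
width: 0.0216
[ 1.25007866 -5.4718868  -3.23571096] [-1.04050939 -0.20767762  0.04017932]
```

```bash
python3 -m creep '[{"slide":[0,0.4,-0.6],"roll":0,"grip":1},{"slide":[0,0.8,-0.8],"roll":0,"grip":1},{"slide":[0,1.2,-0.8],"roll":0,"grip":1},{"slide":[0,1.2,-0.8],"roll":0,"grip":1},{"slide":[0,1.2,-0.8],"roll":0,"grip":1}]'; python3 -c "
from h import *
o=robot.get_obs();print(o['wrist_force'],o['wrist_torque'])"
```

```text
time: 10.33
tool_pos: [0.5752, 0.0337, 0.1014]
ee_rot: [-1.571, -0.0, 0.114]
wrist_force: [0.7, -4.2, -3.1]
width: 0.0215
[ 0.66541114 -4.20788202 -3.10954185] [-0.79135955 -0.1762371  -0.01133963]
```

```bash
python3 -m creep '[{"slide":[0,0.5,-0.6],"roll":0,"grip":1},{"slide":[0,1,-0.8],"roll":0,"grip":1},{"slide":[0,1.5,-0.8],"roll":0,"grip":1},{"slide":[0,1.5,-0.8],"roll":0,"grip":1},{"slide":[0,1.5,-0.8],"roll":0,"grip":1}]'; python3 -c "
from h import *
o=robot.get_obs();print(o['wrist_force'],o['wrist_torque'])
save('scene','s4',(230,180,390,300),5);save('wrist','w4',(200,0,360,100),5)"
```

```text
time: 10.75
tool_pos: [0.5753, 0.0336, 0.1001]
ee_rot: [-1.57, -0.0, 0.114]
wrist_force: [-0.2, -1.6, -0.6]
width: 0.0212
[-0.19056603 -1.60567733 -0.64588515] [-0.11502446 -0.02632792  0.00212895]
```

View pics/s4.png

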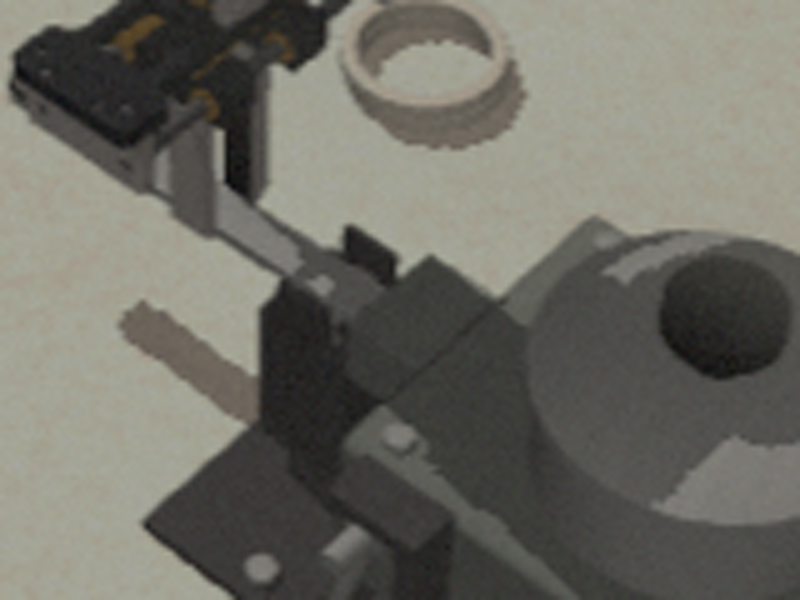

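View pics/w4.png

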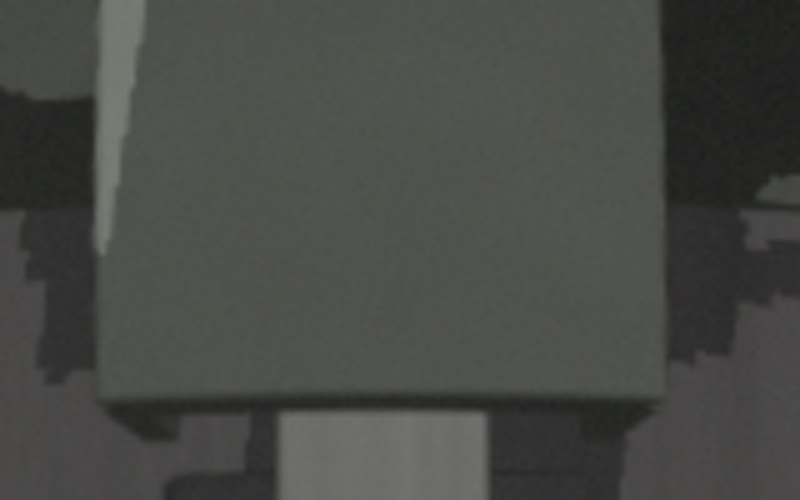

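The bar lies under the lug and the vertical load has shifted from the hand to the ridge (wrist Fz -3.1 to -0.6 N). I'll open and lift clear.

```bash
python3 -m creep '[{"slide":[0,0.3,0],"roll":0,"grip":1},{"slide":[0,0.5,0],"roll":0,"grip":1},{"slide":[0,0.5,0],"roll":0,"grip":1},{"slide":[0,0.5,0],"roll":0,"grip":0.7},{"slide":[0,0.5,0],"roll":0,"grip":0.6},{"slide":[0,0.5,0],"roll":0,"grip":0.5},{"slide":[0,0.5,0],"roll":0,"grip":0.5},{"slide":[0,0.5,0],"roll":0,"grip":0.5},{"slide":[0,0.5,0],"roll":0,"grip":0.5},{"slide":[0,0.5,0],"roll":0,"grip":0.5}]'; python3 -c "
from h import *
o=robot.get_obs();print(o['wrist_force'],o['wrist_torque'])
save('scene','s5',(180,140,380,290),4)"
```

```text
time: 11.68
tool_pos: [0.5753, 0.0329, 0.0993]
ee_rot: [-1.571, -0.0, 0.114]
wrist_force: [-0.1, -0.1, 0.3]
width: 0.0469
[-0.06104804 -0.13720557  0.32669195] [-0.08995433 -0.0641555  -0.01564939]
```

View pics/s5.png

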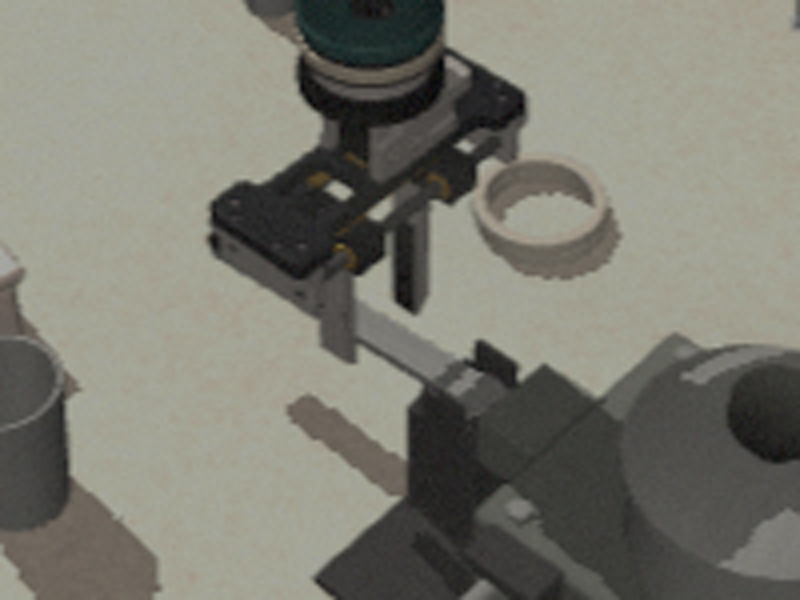

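The bar is released and lying on the fulcrum under the lug. Next I'll raise, move back over the press point and shut the fingers.

```bash
python3 -m creep '[{"slide":[0,-3,0],"roll":0,"grip":0.5},{"slide":[0,-12,0],"roll":0,"grip":0.5},{"slide":[0,-25,0],"roll":0,"grip":0.5},{"slide":[0,-38,0],"roll":0,"grip":0.5},{"slide":[0,-48,0],"roll":0,"grip":0.6},{"slide":[0,-50,-10],"roll":0,"grip":0.8},{"slide":[0,-50,-30],"roll":0,"grip":1},{"slide":[0,-50,-55],"roll":0,"grip":1},{"slide":[0,-50,-80],"roll":0,"grip":1},{"slide":[0,-50,-100],"roll":0,"grip":1},{"slide":[0,-50,-107],"roll":0,"grip":1},{"slide":[0,-50,-107],"roll":0,"grip":1},{"slide":[0,-50,-107],"roll":0,"grip":1},{"slide":[0,-50,-107],"roll":0,"grip":1},{"slide":[0,-50,-107],"roll":0,"grip":1}]'; python3 -c "
from h import *
import pickle
c=camera_info('wrist');pickle.dump(c,open('w6.pkl','wb'))
o=robot.get_obs();print(o['wrist_force'],o['wrist_torque'],o['width'])
save('scene','s6',(150,110,410,300),3);save('wrist','w6');save('top','t6',(130,150,330,250),4)"
```

```text
time: 12.98
tool_pos: [0.5873, -0.0722, 0.1493]
ee_rot: [-1.57, -0.0, 0.115]
wrist_force: [0.3, 0.3, 0.4]
width: 0.0005
[0.33976993 0.28427182 0.3771199 ] [ 0.00075659 -0.04855967  0.00768565] 0.0005050909232480581
```

View pics/s6.png

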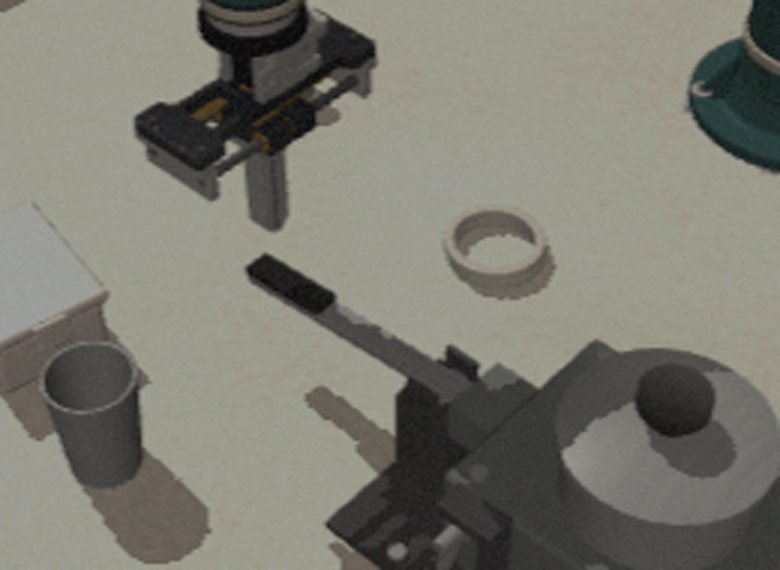

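View pics/w6.png

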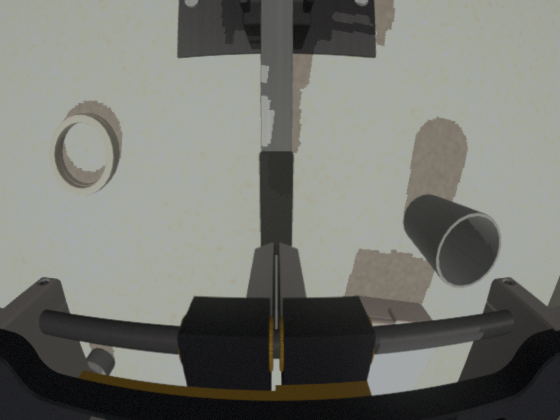

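View pics/t6.png

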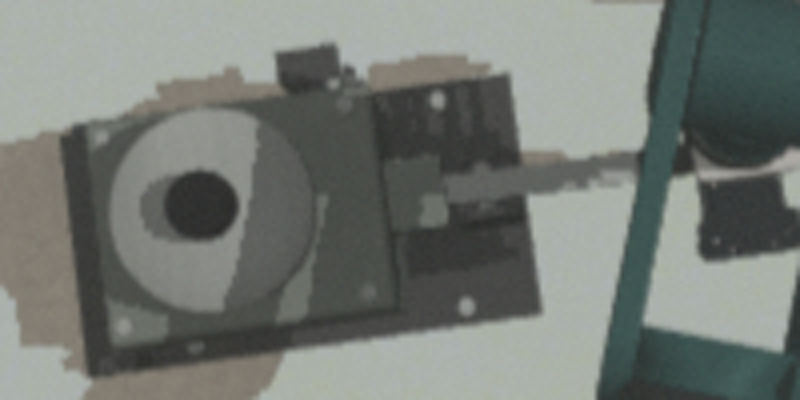

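The fingers are shut and centred laterally above the handle, and the bar is straight under the lug. I'll come down until they touch it.

```bash
python3 -m creep '[{"slide":[0,6,0],"roll":0,"grip":1},{"slide":[0,16,0],"roll":0,"grip":1},{"slide":[0,27,0],"roll":0,"grip":1},{"slide":[0,35,0],"roll":0,"grip":1},{"slide":[0,39,0],"roll":0,"grip":1},{"slide":[0,41,0],"roll":0,"grip":1},{"slide":[0,42.5,0],"roll":0,"grip":1},{"slide":[0,44,0],"roll":0,"grip":1},{"slide":[0,44,0],"roll":0,"grip":1}]'; python3 -c "
from h import *
o=robot.get_obs();print(o['wrist_force'],o['wrist_torque'],o['width'])
save('wrist','w7')"
```

```text
time: 13.88
tool_pos: [0.5875, -0.0734, 0.1054]
ee_rot: [-1.571, -0.0, 0.114]
wrist_force: [0.2, 0.2, 0.2]
width: 0.0001
[0.19051935 0.24054778 0.2175145 ] [-0.00496253 -0.07217504  0.01063979] 6.683827516943292e-05
```

```bash
python3 -m creep '[{"slide":[0,1,0],"roll":0,"grip":1},{"slide":[0,2,0],"roll":0,"grip":1},{"slide":[0,3,0],"roll":0,"grip":1},{"slide":[0,4,0],"roll":0,"grip":1},{"slide":[0,4,0],"roll":0,"grip":1},{"slide":[0,4,0],"roll":0,"grip":1}]'
```

```text
time: 14.43
tool_pos: [0.5875, -0.0734, 0.1015]
ee_rot: [-1.571, -0.0, 0.114]
wrist_force: [0.0, -0.0, 0.2]
width: 0.0001
```

```bash
python3 -m creep '[{"slide":[0,1,0],"roll":0,"grip":1},{"slide":[0,2,0],"roll":0,"grip":1},{"slide":[0,3,0],"roll":0,"grip":1},{"slide":[0,4,0],"roll":0,"grip":1},{"slide":[0,4,0],"roll":0,"grip":1},{"slide":[0,4,0],"roll":0,"grip":1}]'
```

```text
time: 14.93
tool_pos: [0.5881, -0.0733, 0.0998]
ee_rot: [-1.571, -0.003, 0.114]
wrist_force: [-2.5, 0.7, 8.8]
width: 0.0007
```

```bash
python3 -m creep '[{"slide":[0,0.6,0],"roll":0,"grip":1},{"slide":[0,1.2,0],"roll":0,"grip":1},{"slide":[0,1.8,0],"roll":0,"grip":1},{"slide":[0,2.4,0],"roll":0,"grip":1},{"slide":[0,3,0],"roll":0,"grip":1},{"slide":[0,3.6,0],"roll":0,"grip":1},{"slide":[0,4.2,0],"roll":0,"grip":1},{"slide":[0,4.2,0],"roll":0,"grip":1}]'
```

```text
time: 15.6
tool_pos: [0.5888, -0.0732, 0.0977]
ee_rot: [-1.572, -0.005, 0.114]
wrist_force: [-3.2, 0.7, 15.0]
width: 0.0006
```

```bash
python3 -m creep '[{"slide":[0,0.6,0],"roll":0,"grip":1},{"slide":[0,1.2,0],"roll":0,"grip":1},{"slide":[0,1.8,0],"roll":0,"grip":1},{"slide":[0,2.4,0],"roll":0,"grip":1},{"slide":[0,3,0],"roll":0,"grip":1},{"slide":[0,3.6,0],"roll":0,"grip":1},{"slide":[0,4,0],"roll":0,"grip":1},{"slide":[0,4,0],"roll":0,"grip":1}]'
```

```text
time: 16.27
tool_pos: [0.5897, -0.073, 0.0943]
ee_rot: [-1.572, -0.007, 0.114]
wrist_force: [-3.4, 2.4, 15.5]
width: 0.0007
```

```bash
python3 -m creep '[{"slide":[-0.2,0.6,0],"roll":0,"grip":1},{"slide":[-0.4,1.2,0],"roll":0,"grip":1},{"slide":[-0.6,1.8,0],"roll":0,"grip":1},{"slide":[-0.8,2.4,0],"roll":0,"grip":1},{"slide":[-1,3,0],"roll":0,"grip":1},{"slide":[-1.2,3.6,0],"roll":0,"grip":1},{"slide":[-1.4,4.2,0],"roll":0,"grip":1},{"slide":[-1.6,4.8,0],"roll":0,"grip":1},{"slide":[-1.8,5.4,0],"roll":0,"grip":1},{"slide":[-2,6,0],"roll":0,"grip":1},{"slide":[-2,6.6,0],"roll":0,"grip":1},{"slide":[-2,7.2,0],"roll":0,"grip":1},{"slide":[-2,7.8,0],"roll":0,"grip":1},{"slide":[-2,8.4,0],"roll":0,"grip":1}]'
```

```text
time: 17.43
tool_pos: [0.5892, -0.0728, 0.0867]
ee_rot: [-1.572, -0.011, 0.115]
wrist_force: [-0.5, 4.0, 16.1]
width: 0.0005
```

```bash
python3 -m creep '[{"slide":[0,0.5,0.2],"roll":0,"grip":1},{"slide":[0,1,0.4],"roll":0,"grip":1},{"slide":[0,1.5,0.6],"roll":0,"grip":1},{"slide":[0,2,0.8],"roll":0,"grip":1},{"slide":[0,2.5,1],"roll":0,"grip":1},{"slide":[0,3,1.2],"roll":0,"grip":1},{"slide":[0,3.5,1.4],"roll":0,"grip":1},{"slide":[0,4,1.4],"roll":0,"grip":1},{"slide":[0,4.5,1.4],"roll":0,"grip":1},{"slide":[0,5,1.4],"roll":0,"grip":1}]'; python3 -c "
from h import *
save('scene','s8',(150,110,410,300),3);save('wrist','w8')"
```

```text
time: 18.27
tool_pos: [0.5891, -0.0723, 0.0818]
ee_rot: [-1.573, -0.011, 0.114]
wrist_force: [0.1, 1.5, 16.3]
width: 0.0005
```

View pics/s8.png

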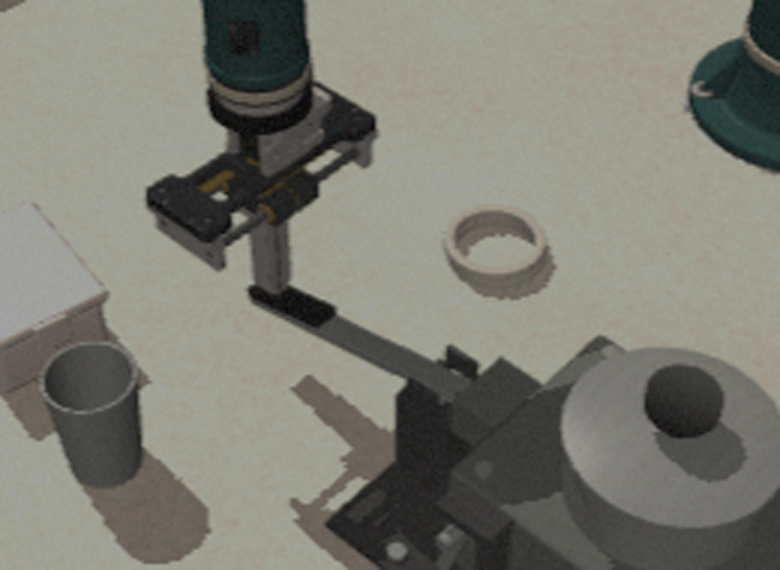

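View pics/w8.png

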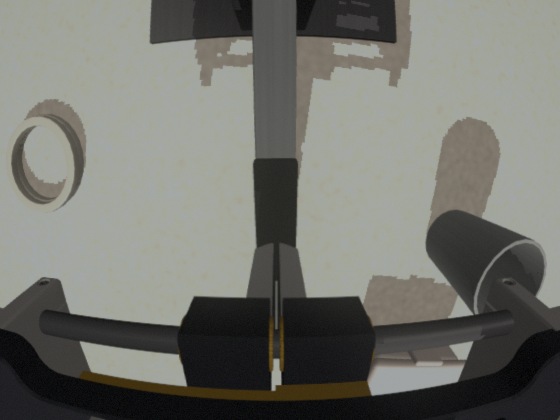

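The bed has started to rise (its lid knob went from (675,400) to (683,395) in the crop), and the fingers sit on the handle's end. I'll continue with small calls and watch the force.

```bash
python3 -m creep '[{"slide":[0,0.5,0.1],"roll":0,"grip":1},{"slide":[0,1,0.2],"roll":0,"grip":1},{"slide":[0,1.5,0.3],"roll":0,"grip":1},{"slide":[0,2,0.4],"roll":0,"grip":1},{"slide":[0,2.5,0.5],"roll":0,"grip":1},{"slide":[0,3,0.6],"roll":0,"grip":1},{"slide":[0,3.5,0.7],"roll":0,"grip":1},{"slide":[0,4,0.8],"roll":0,"grip":1}]'
```

```text
time: 19.03
tool_pos: [0.5891, -0.0719, 0.0778]
ee_rot: [-1.574, -0.011, 0.114]
wrist_force: [-0.5, 1.8, 16.4]
width: 0.0002
```

```bash
python3 -m creep '[{"slide":[0,0.5,0.1],"roll":0,"grip":1},{"slide":[0,1,0.2],"roll":0,"grip":1},{"slide":[0,1.5,0.3],"roll":0,"grip":1},{"slide":[0,2,0.4],"roll":0,"grip":1},{"slide":[0,2.5,0.5],"roll":0,"grip":1},{"slide":[0,3,0.6],"roll":0,"grip":1},{"slide":[0,3.5,0.7],"roll":0,"grip":1},{"slide":[0,4,0.8],"roll":0,"grip":1}]'
```

```text
time: 19.7
tool_pos: [0.589, -0.0713, 0.0738]
ee_rot: [-1.574, -0.011, 0.114]
wrist_force: [-0.6, 0.8, 16.4]
width: 0.0005
```

```bash
python3 -m creep '[{"slide":[0,0.5,0.1],"roll":0,"grip":1},{"slide":[0,1,0.2],"roll":0,"grip":1},{"slide":[0,1.5,0.3],"roll":0,"grip":1},{"slide":[0,2,0.4],"roll":0,"grip":1},{"slide":[0,2.5,0.5],"roll":0,"grip":1},{"slide":[0,3,0.6],"roll":0,"grip":1},{"slide":[0,3.5,0.7],"roll":0,"grip":1},{"slide":[0,4,0.8],"roll":0,"grip":1}]'
```

```text
time: 20.37
tool_pos: [0.589, -0.0706, 0.0698]
ee_rot: [-1.574, -0.011, 0.114]
wrist_force: [-0.6, -0.3, 17.0]
width: 0.0007
```

```bash
python3 -m creep '[{"slide":[0,0.5,0.1],"roll":0,"grip":1},{"slide":[0,1,0.2],"roll":0,"grip":1},{"slide":[0,1.5,0.3],"roll":0,"grip":1},{"slide":[0,2,0.4],"roll":0,"grip":1},{"slide":[0,2.5,0.5],"roll":0,"grip":1},{"slide":[0,3,0.6],"roll":0,"grip":1},{"slide":[0,3.5,0.7],"roll":0,"grip":1},{"slide":[0,4,0.8],"roll":0,"grip":1}]'
```

```text
time: 21.03
tool_pos: [0.589, -0.0699, 0.0658]
ee_rot: [-1.575, -0.011, 0.114]
wrist_force: [0.5, 0.8, 16.4]
width: 0.0004
```

```bash
python3 -m creep '[{"slide":[0,0.5,0.1],"roll":0,"grip":1},{"slide":[0,1,0.2],"roll":0,"grip":1},{"slide":[0,1.5,0.4],"roll":0,"grip":1},{"slide":[0,2,0.5],"roll":0,"grip":1},{"slide":[0,2.5,0.6],"roll":0,"grip":1},{"slide":[0,3,0.7],"roll":0,"grip":1},{"slide":[0,3.5,0.9],"roll":0,"grip":1},{"slide":[0,4,1],"roll":0,"grip":1}]'
```

```text
time: 21.7
tool_pos: [0.5889, -0.0691, 0.0618]
ee_rot: [-1.575, -0.011, 0.114]
wrist_force: [-0.4, -0.6, 16.1]
width: 0.0007
```

```bash
python3 -m creep '[{"slide":[0,0.5,0.1],"roll":0,"grip":1},{"slide":[0,1,0.2],"roll":0,"grip":1},{"slide":[0,1.5,0.4],"roll":0,"grip":1},{"slide":[0,2,0.5],"roll":0,"grip":1},{"slide":[0,2.5,0.6],"roll":0,"grip":1},{"slide":[0,3,0.7],"roll":0,"grip":1},{"slide":[0,3.5,0.9],"roll":0,"grip":1},{"slide":[0,4,1],"roll":0,"grip":1}]'
```

```text
time: 22.37
tool_pos: [0.5891, -0.0683, 0.0585]
ee_rot: [-1.575, -0.012, 0.114]
wrist_force: [-1.5, -0.4, 18.9]
width: 0.0001
```

```bash
python3 -m creep '[{"slide":[0,0.4,0.1],"roll":0,"grip":1},{"slide":[0,0.8,0.2],"roll":0,"grip":1},{"slide":[0,0.8,0.2],"roll":0,"grip":1}]'
```

```text
time: 22.62
tool_pos: [0.5891, -0.0682, 0.0578]
ee_rot: [-1.576, -0.012, 0.114]
wrist_force: [-1.2, -0.6, 18.9]
width: 0.0003
```

```bash
python3 -m creep '[{"slide":[0,0.4,0.1],"roll":0,"grip":1},{"slide":[0,0.8,0.2],"roll":0,"grip":1},{"slide":[0,1.2,0.3],"roll":0,"grip":1},{"slide":[0,1.2,0.3],"roll":0,"grip":1}]'
```

```text
time: 22.95
tool_pos: [0.5892, -0.0679, 0.0569]
ee_rot: [-1.576, -0.012, 0.114]
wrist_force: [-1.7, -0.6, 18.1]
width: 0.0006
```

```bash
python3 -m creep '[{"slide":[0,0.5,0.1],"roll":0,"grip":1},{"slide":[0,1,0.3],"roll":0,"grip":1},{"slide":[0,1.5,0.4],"roll":0,"grip":1},{"slide":[0,2,0.5],"roll":0,"grip":1},{"slide":[0,2,0.5],"roll":0,"grip":1}]'; python3 -c "
from h import *
save('scene','s9',(250,150,450,300),4)"
```

```text
time: 23.37
tool_pos: [0.5894, -0.0675, 0.0555]
ee_rot: [-1.576, -0.013, 0.114]
wrist_force: [-2.1, -0.3, 21.4]
width: 0.0006
```

View pics/s9.png

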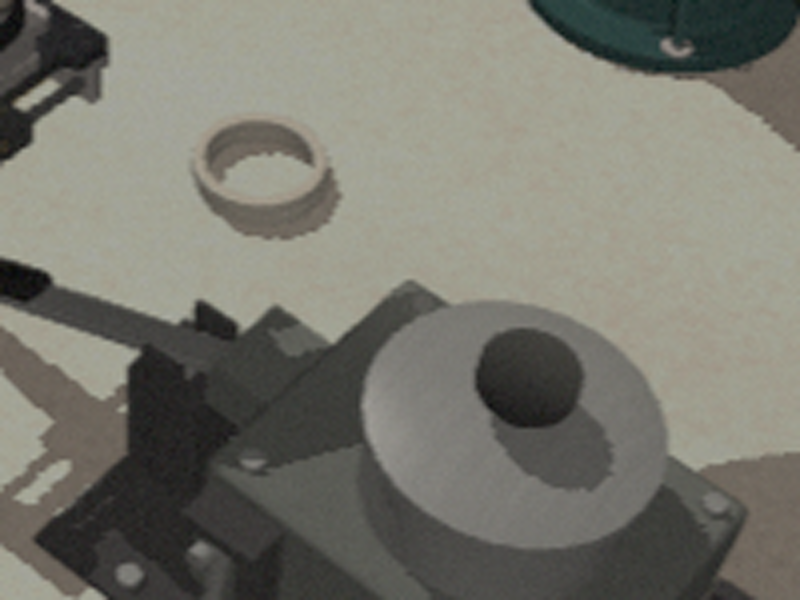

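```bash
python3 -m creep '[{"slide":[0,0.5,0.1],"roll":0,"grip":1},{"slide":[0,1,0.2],"roll":0,"grip":1},{"slide":[0,1,0.2],"roll":0,"grip":1},{"slide":[0,1,0.2],"roll":0,"grip":1}]'
```

```text
time: 23.75
tool_pos: [0.5895, -0.0673, 0.0547]
ee_rot: [-1.576, -0.013, 0.114]
wrist_force: [-2.4, -0.5, 22.1]
width: 0.0006
```

```bash
python3 -m creep '[{"slide":[0,0,0],"roll":0,"grip":1},{"slide":[0,0,0],"roll":0,"grip":1},{"slide":[0,0,0],"roll":0,"grip":1},{"slide":[0,0,0],"roll":0,"grip":1},{"slide":[0,0,0],"roll":0,"grip":1}]';python3 -c "
from h import *
save('scene','s10');save('wrist','w10')
o=robot.get_obs();print(o['tool_pos'],o['wrist_force'])
a=cv2.imread('pics/raw_s8.png');b=cv2.imread('pics/raw_s9.png');c=cv2.imread('pics/raw_s10.png');z=cv2.imread('pics/raw_s6.png')
f=lambda i:cv2.resize(i[210:390,260:450],None,fx=2,fy=2,interpolation=cv2.INTER_CUBIC)
cv2.imwrite('pics/cmp.png',np.hstack([f(z),f(c)]))
"
```

```text
time: 24.17
tool_pos: [0.5895, -0.0674, 0.0547]
ee_rot: [-1.576, -0.013, 0.114]
wrist_force: [-1.4, -1.2, 21.7]
width: 0.0003
[ 0.58953925 -0.06735118  0.0547747 ] [-1.50496968 -0.34403261 21.49527286]
```

View pics/cmp.png

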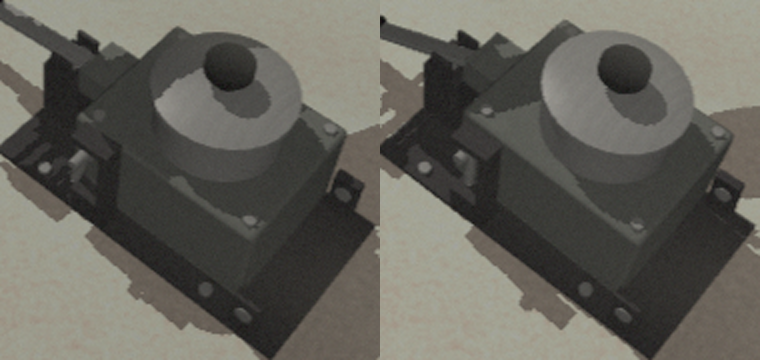

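View pics/w10.png

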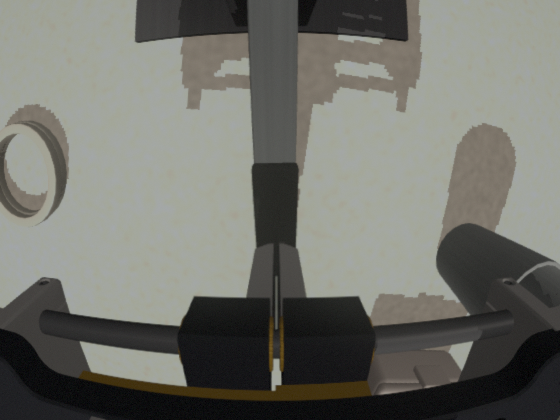

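```bash
python3 -c "
import cv2,numpy as np
f=lambda n:cv2.resize(cv2.imread('pics/raw_%s.png'%n)[250:340,265:335],None,fx=5.6,fy=5.6,interpolation=cv2.INTER_CUBIC)
g=np.hstack([f('s6'),f('s10')]);g=np.clip(g.astype(float)*1.8,0,255).astype('uint8')
cv2.imwrite('pics/leg.png',g)"
```

```text
(no output)
```

View pics/leg.png

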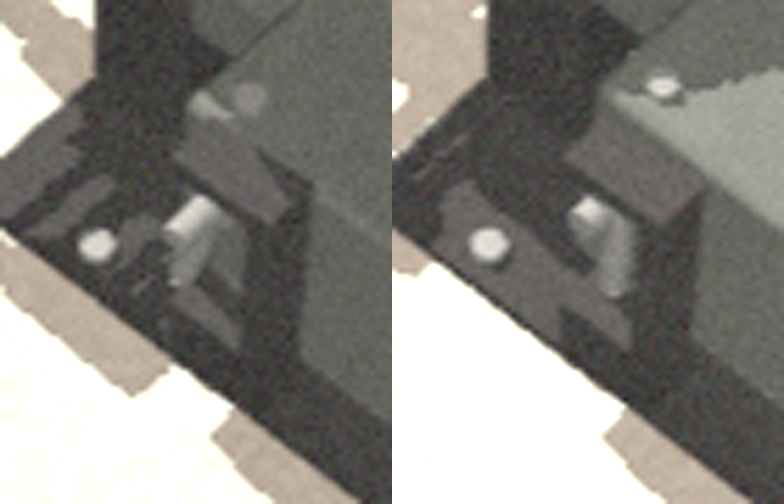

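Enlarged side view: the drop leg's lower end has moved from (185,280) to (612-392=220,290), and the leg now stands upright under the bed. I'll try a slight further press to confirm the stop.

```bash
python3 -m creep '[{"slide":[0,0.4,0.1],"roll":0,"grip":1},{"slide":[0,0.8,0.2],"roll":0,"grip":1},{"slide":[0,1.2,0.3],"roll":0,"grip":1},{"slide":[0,1.2,0.3],"roll":0,"grip":1},{"slide":[0,1.2,0.3],"roll":0,"grip":1}]'
```

```text
time: 24.68
tool_pos: [0.5897, -0.0671, 0.054]
ee_rot: [-1.576, -0.014, 0.114]
wrist_force: [-1.5, -1.5, 23.0]
width: 0.0003
```

```bash
python3 -m creep '[{"slide":[0,-0.5,-0.1],"roll":0,"grip":1},{"slide":[0,-1,-0.2],"roll":0,"grip":1},{"slide":[0,-1.5,-0.3],"roll":0,"grip":1},{"slide":[0,-2,-0.4],"roll":0,"grip":1},{"slide":[0,-2.5,-0.5],"roll":0,"grip":1},{"slide":[0,-3,-0.6],"roll":0,"grip":1},{"slide":[0,-3.5,-0.7],"roll":0,"grip":1},{"slide":[0,-4,-0.8],"roll":0,"grip":1},{"slide":[0,-4.5,-0.9],"roll":0,"grip":1},{"slide":[0,-5,-1],"roll":0,"grip":1},{"slide":[0,-5.5,-1.1],"roll":0,"grip":1},{"slide":[0,-6,-1.2],"roll":0,"grip":1}]'
```

```text
time: 25.68
tool_pos: [0.5887, -0.068, 0.0562]
ee_rot: [-1.575, -0.01, 0.114]
wrist_force: [1.2, -0.9, 9.8]
width: 0.0003
```

```bash
python3 -m creep '[{"slide":[0,-0.4,-0.1],"roll":0,"grip":1},{"slide":[0,-0.8,-0.2],"roll":0,"grip":1},{"slide":[0,-1.2,-0.2],"roll":0,"grip":1},{"slide":[0,-1.6,-0.3],"roll":0,"grip":1},{"slide":[0,-2,-0.4],"roll":0,"grip":1},{"slide":[0,-2.4,-0.5],"roll":0,"grip":1},{"slide":[0,-2.8,-0.6],"roll":0,"grip":1},{"slide":[0,-3.2,-0.6],"roll":0,"grip":1},{"slide":[0,-3.6,-0.7],"roll":0,"grip":1},{"slide":[0,-4,-0.8],"roll":0,"grip":1}]'
```

```text
time: 26.52
tool_pos: [0.5873, -0.069, 0.0577]
ee_rot: [-1.575, -0.006, 0.114]
wrist_force: [3.7, -2.8, 4.8]
width: 0.0004
```

```bash
python3 -m creep '[{"slide":[0,-0.4,0],"roll":0,"grip":1},{"slide":[0,-0.8,0],"roll":0,"grip":1},{"slide":[0,-1.2,0],"roll":0,"grip":1},{"slide":[0,-1.6,0],"roll":0,"grip":1},{"slide":[0,-2,0],"roll":0,"grip":1},{"slide":[0,-2.4,0],"roll":0,"grip":1},{"slide":[0,-2.8,0],"roll":0,"grip":1},{"slide":[0,-3.2,0],"roll":0,"grip":1}]'; python3 -c "
from h import *
save('scene','s11')
f=lambda n:cv2.resize(cv2.imread('pics/raw_%s.png'%n)[250:340,265:335],None,fx=5.6,fy=5.6,interpolation=cv2.INTER_CUBIC)
g=np.hstack([f('s10'),f('s11')]);g=np.clip(g.astype(float)*1.8,0,255).astype('uint8')
cv2.imwrite('pics/leg2.png',g)"
```

```text
time: 27.18
tool_pos: [0.5846, -0.0677, 0.0586]
ee_rot: [-1.571, 0.0, 0.114]
wrist_force: [2.0, -2.9, 3.5]
width: 0.0008
```

View pics/leg2.png

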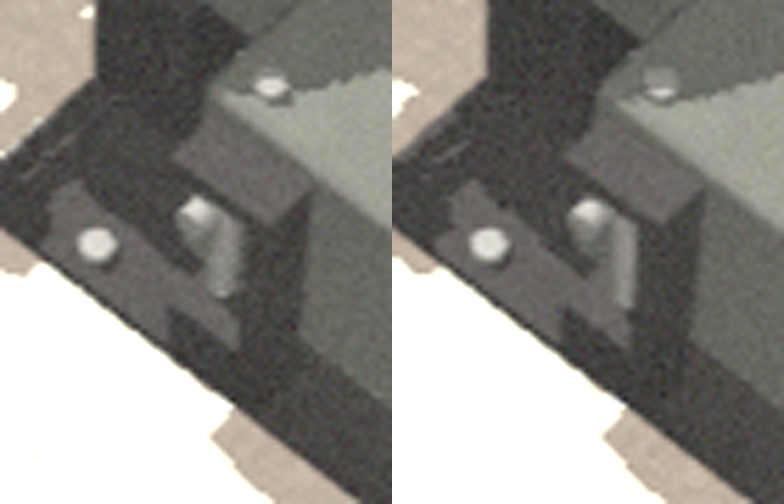

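The leg is still upright under the bed, at (625,305) in the right half, and the bed has barely moved while the press force fell to 3.5 N. So the leg appears to be carrying it, and I'll keep easing off.

```bash
python3 -m creep '[{"slide":[0,-0.4,0],"roll":0,"grip":1},{"slide":[0,-0.8,0],"roll":0,"grip":1},{"slide":[0,-1.2,0],"roll":0,"grip":1},{"slide":[0,-1.6,0],"roll":0,"grip":1},{"slide":[0,-2,0],"roll":0,"grip":1},{"slide":[0,-2.4,0],"roll":0,"grip":1},{"slide":[0,-2.8,0],"roll":0,"grip":1},{"slide":[0,-3.2,0],"roll":0,"grip":1}]'
```

```text
time: 27.9
tool_pos: [0.5837, -0.0667, 0.061]
ee_rot: [-1.569, 0.002, 0.114]
wrist_force: [-0.5, 0.8, 0.1]
width: 0.0002
```

```bash
python3 -m creep '[{"slide":[0,-1,0],"roll":0,"grip":1},{"slide":[0,-2,0],"roll":0,"grip":1},{"slide":[0,-4,0],"roll":0,"grip":1},{"slide":[0,-8,0],"roll":0,"grip":1},{"slide":[0,-16,0],"roll":0,"grip":1},{"slide":[0,-28,0],"roll":0,"grip":1},{"slide":[0,-42,0],"roll":0,"grip":1},{"slide":[0,-56,0],"roll":0,"grip":1},{"slide":[0,-70,-10],"roll":0,"grip":1},{"slide":[0,-80,-30],"roll":0,"grip":1},{"slide":[0,-85,-55],"roll":0,"grip":1},{"slide":[0,-85,-75],"roll":0,"grip":1},{"slide":[0,-85,-80],"roll":0,"grip":1},{"slide":[0,-85,-80],"roll":0,"grip":1},{"slide":[0,-85,-80],"roll":0,"grip":1}]'; python3 -c "
from h import *
save('scene','s12',(150,110,450,335),2.6);save('top','t12',(130,110,410,270),2.8)
f=lambda n:cv2.resize(cv2.imread('pics/raw_%s.png'%n)[210:390,260:450],None,fx=2,fy=2,interpolation=cv2.INTER_CUBIC)
g=np.hstack([f('s10'),f('s12')]);g=np.clip(g.astype(float)*1.6,0,255).astype('uint8');cv2.imwrite('pics/cmp2.png',g)"
```

```text
time: 29.15
tool_pos: [0.5937, -0.1465, 0.1472]
ee_rot: [-1.57, -0.0, 0.114]
wrist_force: [-0.6, 0.2, -1.2]
width: 0.0004
```

View pics/s12.png

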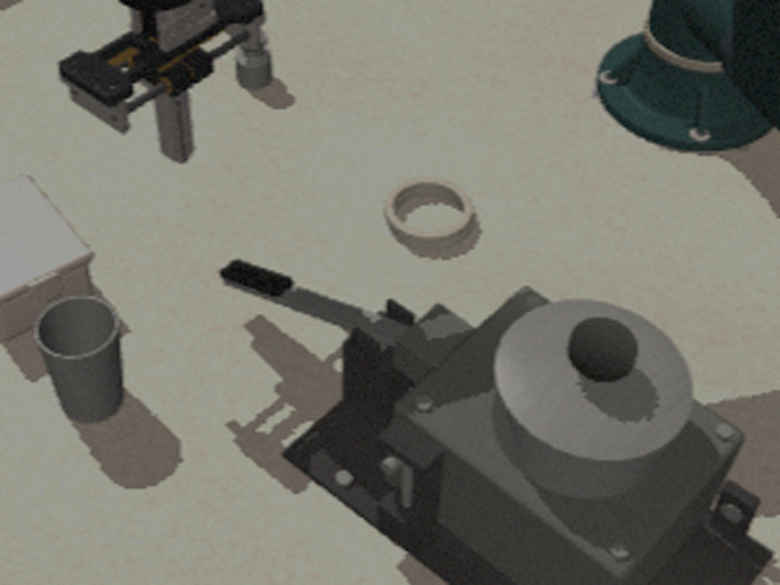

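View pics/t12.png

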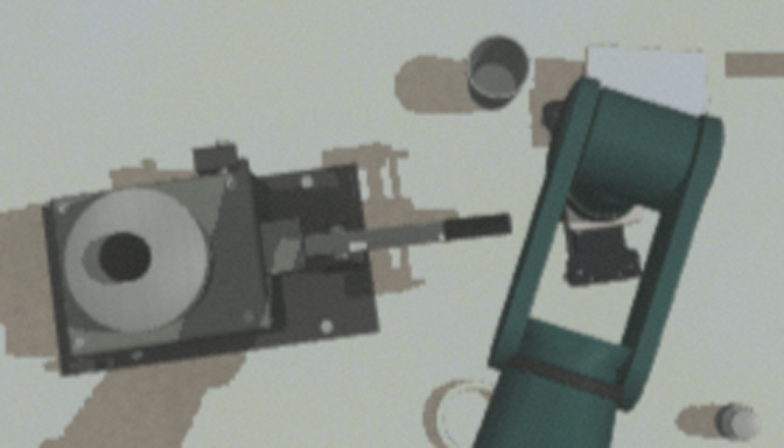

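View pics/cmp2.png

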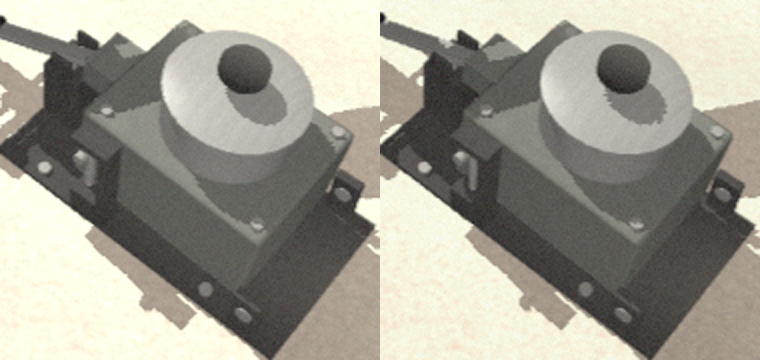

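Run:
```python
from h import *
n=np.array([-.113,.9936]);ridge=np.array([.566,.104])
for (x,y) in((511,213),(511,233),(511,223)):
  p=onz('top',130+(x+.5)/2.8-.5,110+(y+.5)/2.8-.5,.053)
  s=(p[:2]-ridge)@n; th=.32
  print(p, s, 'tip s', s+.270*np.cos(th)+.012*np.sin(th), 'want .072')
o=robot.get_obs();print(o['time'],o['wrist_force'])
im=cv2.imread('pics/raw_s12.png');cv2.imwrite('pics/s12c.png',cv2.resize(im[220:290,260:360],None,fx=7,fy=7,interpolation=cv2.INTER_CUBIC))
```

```text
[ 0.59930394 -0.08783837  0.053     ] -0.1943739536184984 tip s 0.06569440799115403 want .072
[ 0.57659736 -0.08718445  0.053     ] -0.19115837115353437 tip s 0.06890999045611806 want .072
[ 0.5879433 -0.0875112  0.053    ] -0.19276512166179402 tip s 0.06730323994785842 want .072
29.25 [ 0.4594484  -1.02496892  1.01957459]
```

View pics/s12c.png

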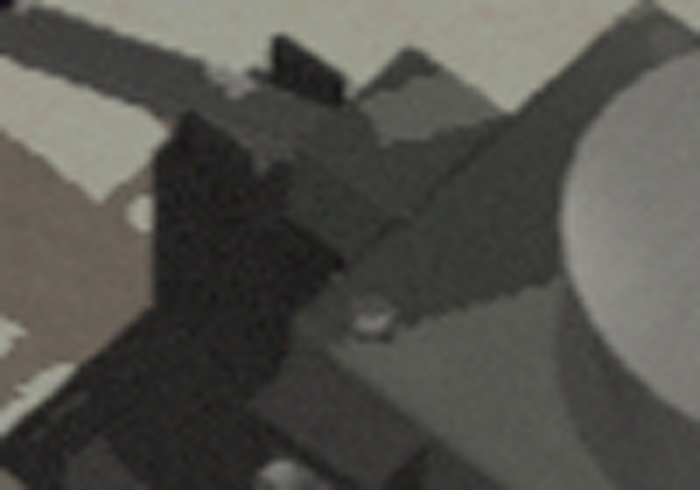

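Final check: the tip lies in the pocket about 5 mm from the original back-wall point, the bed is up on its leg and the hand is clear. I'll hand it in.

```bash
python3 -c "
from bench import *
print(ticket.close_job())"
```

```text
the job is handed in; nothing more can be done
None
```

The bed now stands raised on its drop leg, and the bar is still lying over the fulcrum with its tip in the pocket. I handed the job in at about 29 s; no verdict was reported.

**What I did:** I slid the bar in level over the fulcrum until its tip butted on the pocket's back wall. Then I set it down on the ridge and let go. With shut fingers I pressed the handle down about 43 mm, up to 23 N. I eased it back slowly until the fingers lifted off, and moved the hand clear.

**Last checks:**
- **Bed:** the pictures show it still raised, with the leg standing upright underneath. The press force fell to zero with almost no sinking.
- **Bar:** the tip is about 5 mm from the pocket's back-wall point, estimated from the top camera.
- **Bystanders:** they look unmoved by eye; I did not measure them.

**What didn't agree:**
- **Lifting force:** it took about 16.4 N, a little over the 9–15 N given.
- **Stop:** the force rose more gradually there, about 1–2 N per mm rather than 4. Contact with the stop therefore rests on the rising force and on seeing the leg swung in.
- **Settling:** the bed sank less on easing off than I expected from 0.012 rad.

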